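Swing out the prop leg of the green counter sign

ROBOT

A 7-joint arm with a two-finger parallel gripper is mounted at the origin on the work surface. World frame = base frame: x ahead of the robot, y to its left, z up, the work surface at z = 0. Lengths are in m, angles in degrees, forces in N, time in s.
With the tool pointing down it reaches from about 0.425 to 0.975 m from the base axis. Payload 16.7 kg.
Tool frame: the origin (TCP) lies midway between the tips of the shut fingers; the grasp point (between the pads) lies behind it (manip.hold_point_z is the y of the grasp point in the tool frame, in m); y points along the fingers, x is the direction in which the jaws open and shut, and the axes are right-handed (so a half turn about y gives the same grasp; the last joint's range is limited). The gripper opens to 85 mm and grips with 20 to 120 N. Pads are 22 mm wide; open, the fingers measure 114 mm over their backs; the gripper's body (76 mm by 85 mm) begins 54 mm behind the grasp point. The pads swing forward as they close: fully open they stand 13 mm farther back than shut.
Start: joints at [-85.399, 24.414, 4.234, 92.017, -1.954, 63.644, -3.845], TCP at [0.154, 0.657, 0.231] pointing down, gripper open.
Joint ranges: [-163.25, 163.25], [-28.42, 122.38], [-70.27, 78.77], [12.13, 141.07], [-58.53, 238.53], [9.26, 117.41], [-156.51, 156.51]. Speed limits (degrees/s): [108.29, 108.29, 136.94, 136.94, 172.46, 172.46, 172.46].

INTERFACE

Orientations are given as a 3x3 rotation matrix whose columns are the frame's x, y, z axes.
In Python, from plant import manip, solve_ik, telemetry, vision, job gives the robot as it stands. The module is installed in compiled form; this text tells all that it offers. Calls block until the motion is done:
- manip.movep(position, orientation): joint-space move of the TCP to a pose.
- manip.move_l(position, attitude=None, speed=0.15): straight line of the TCP; attitude=None keeps the orientation; speed is the mean speed in m/s.
- manip.goto_joints(angles): joint-space move.
- manip.gripper_open() and manip.grab(newtons=None): open the fingers fully, or close them until they stop; newtons is the grip in N (None keeps the last).
- manip.sleep(seconds).
- solve_ik(position, orientation): joint angles nearest the present ones, or None.
- telemetry.get_obs(): the state.
- vision.read_camera(name): name is "scene" or "top"; returns the picture (384x512x3 uint8, red, green, blue); there is no depth.
- vision.get_calibration(name): a dict with "camera_matrix" (3x3 intrinsics, pixels), "R" (3x3) and "t" (3): a world point X has camera coordinates R X + t. Camera axes: x right, y down, z forward; pixel columns grow to the right and rows downward; lengths in m; the calibration is good to about 2 mm. A picture is of the moment at which its call begins. get_calibration takes no time and is no camera call.
A pose or a line that the arm cannot do raises manip.MotionError and nothing moves.
- job.finish_job(): hands the job in, once; it reports no verdict.
The state is a dict: "time_s": time; "qpos": joint angles; "joint_velocities": joint speeds; "joint_efforts": joint torques, N m; "eef_pos": TCP position; "eef_rot": TCP orientation; "ft_force": force on the tool from outside, world axes, zero at the start; "ft_torque": the same for the moment, N m; "opening": finger opening in m.
Only numpy, scipy, OpenCV 4.12 (cv2) and the standard library are available. Lean on these libraries where they do the work, as an engineer would, in place of code of your own. Each camera call takes 0.05 s, during which the arm holds its last target.

TASK

The green menu sign is going out on the lunch counter: swing the folding prop leg on its back fully out until it reaches its stop, square to the sign, then let go of it. Keep the sign standing upright where it is, and leave the blue sign and its leg as they are.

Things in the scene. Friction and masses are not known exactly. Their poses are not given: they have to be found in the camera images.
- green_sign: Upright menu sign, 1.5 kg, loose: green panel 220 mm wide (y), 12 thick (x), top edge 120 high, on a dark steel foot 10 high reaching 62 mm to +x and 8 to -x. Origin on the table below the panel's middle; z up, x out of the front (white sheet). Its back (-x) faces roughly to the robot and carries a white prop leg: an upright flap on a vertical hinge at x = -10 mm, y = 0.
- green_leg (a joint): Angle of that leg, rad: 0 folded flat, pointing to the sign's +y; grows as it swings out to -x; 1.57 at its stop, square to the panel. Starts at 0.6 to 0.95, the gap between flap and panel open above. It turns easily (0.3 N at its end), no spring, stays where left. Pushing hard on the stop shifts the sign.
- green_leg_end (a point): Top outer corner of the green sign's white leg, 122 mm from its hinge, 113 mm above the table. The flap is 6 mm thick, from 5 to 113 mm above the table; its outer 12 mm are black rubber.
- blue_sign: The same kind of sign with a blue panel: same sizes, axes and origin, its own white leg also half folded. To be left alone. Either sign may be on the left or on the right.
- blue_leg_end (a point): Top outer corner of the blue sign's prop leg, 122 mm from its hinge and 113 mm above the table.

How it is judged:
By the outcome, as a careful person would: the job done as asked, in the order asked, and still so for the second after the job is handed in, with the robot touching nothing.
It also fails if it takes over 32 s, if anything falls off the work surface, if the arm or the gripper's body presses on something with over 40 N, if the wrist force passes 120 N, or if a joint passes its speed limit or range.

## Working session

There is one attempt and no reset: what is moved stays moved. The work goes in short steps, each a Python script; the robot and the scene stay as the last script left them, time stands still between calls to the robot, and variables do not carry over. Pictures are saved under pics/ and viewed, and the job is handed in when it is done.

```bash
mkdir -p pics; ls; python3 - <<'E'
from plant import manip, solve_ik, telemetry, vision, job
import cv2, numpy as np
np.set_printoptions(precision=4,suppress=True)
o=telemetry.get_obs(); print(o['time_s'],o['eef_pos'],o['eef_rot'],o['opening'],manip.hold_point_z)
for n in('scene','top'):
    im=vision.read_camera(n); cv2.imwrite(f'pics/{n}0.png',im[:,:,::-1]); print(vision.get_calibration(n))
E
```

```text
pics
0.0 [0.1537 0.6569 0.2306] [[ 0.2278 -0.0002 -0.9737]
 [ 0.9737 -0.0012  0.2278]
 [-0.0013 -1.     -0.0001]] 0.08520680445803329 -0.0187
{'camera_matrix': array([[409.3966,   0.    , 260.6676],
       [  0.    , 409.3966, 184.6383],
       [  0.    ,   0.    ,   1.    ]]), 'R': array([[-0.6434,  0.7653,  0.0168],
       [ 0.515 ,  0.4491, -0.7301],
       [-0.5663, -0.4611, -0.6831]]), 't': array([ 0.3299, -0.2677,  1.349 ])}
{'camera_matrix': array([[499.8793,   0.    , 260.1988],
       [  0.    , 499.8793, 194.7964],
       [  0.    ,   0.    ,   1.    ]]), 'R': array([[ 0.0185, -0.9994, -0.0282],
       [-0.9908, -0.0145, -0.1349],
       [ 0.1344,  0.0304, -0.9905]]), 't': array([0.0619, 0.574 , 1.015 ])}
```

View pics/scene0.png

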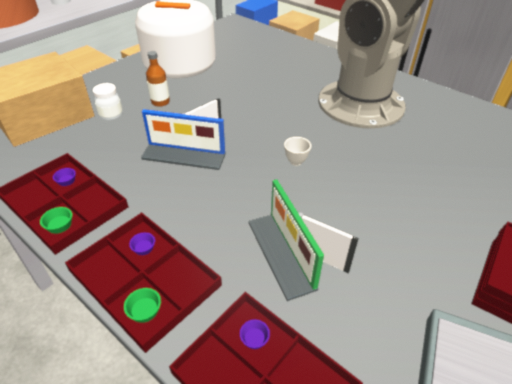

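View pics/top0.png

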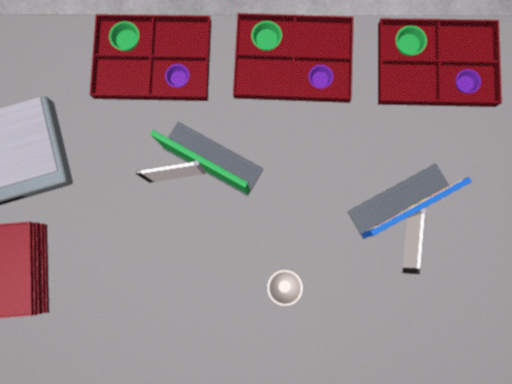

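The scene view shows the green sign near (295,240) and the blue one near (185,140). In the top view, green spans (152,133)–(248,190) and its leg runs from about (203,165) to (140,175). I'll enlarge the crop next.

```bash
python3 - <<'E'
import cv2
im=cv2.imread('pics/top0.png'); c=im[110:210,120:280]; cv2.imwrite('pics/topc.png',cv2.resize(c,None,fx=5,fy=5,interpolation=cv2.INTER_CUBIC))
im=cv2.imread('pics/scene0.png'); c=im[175:305,235:365]; cv2.imwrite('pics/scenec.png',cv2.resize(c,None,fx=4.5,fy=4.5,interpolation=cv2.INTER_CUBIC))
E
```

```text
(no output)
```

View pics/topc.png

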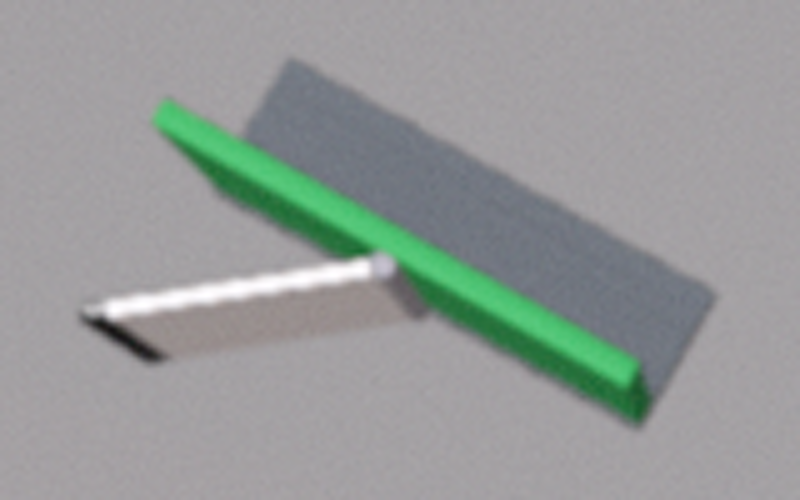

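View pics/scenec.png

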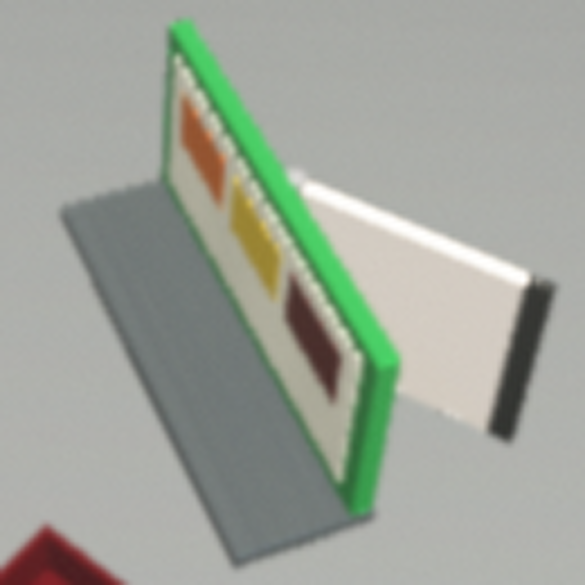

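The top crop shows the panel's top edge running from (160,112) to (635,376), the hinge post at (381,264) and the leg's end top at (90,312). In the scene crop, the end top is at (540,284) and the panel's top near-end is at (380,360).

```bash
cat > h.py <<'E'
import numpy as np
from plant import manip, solve_ik, telemetry, vision, job
np.set_printoptions(precision=4,suppress=True)
def ray(n,u,v,z):
    c=vision.get_calibration(n); d=c['R'].T@np.linalg.inv(c['camera_matrix'])@np.array([u,v,1.]); o=-c['R'].T@c['t']
    return (o+d*(z-o[2])/d[2])[:2]
def T(x,y,z): return ray('top',120+(x+.5)/5-.5,110+(y+.5)/5-.5,z)
def S(x,y,z): return ray('scene',235+(x+.5)/4.5-.5,175+(y+.5)/4.5-.5,z)
E
python3 - <<'E'
from h import *
L=T(160,112,.12);R=T(635,376,.12);H=T(381,264,.113);E=T(90,312,.113)
print('top',L,R,np.linalg.norm(L-R),H,E,np.linalg.norm(H-E))
L2=S(180,27,.12);R2=S(384,360,.12);print
print('scene: far end',L2,'near',R2,np.linalg.norm(L2-R2),'E',S(540,284,.113))
y=(L-R)/np.linalg.norm(L-R); x=np.array([y[1],-y[0]]); M=(L+R)/2
print('M',M,'x',x,'y',y,'hinge pred',M-.01*x, np.degrees(np.arctan2(x[1],x[0])))
d=E-(M-.01*x); print('leg ang',np.arctan2(-d@x,d@y), np.linalg.norm(d))
print('target end',M-.01*x-.122*x)
print(T(290,55,.01),M+.062*x+.11*y)
print('blue',ray('top',415,213,.113),ray('top',411,270,.113),ray('top',469,181,.12),ray('top',365,236,.12))
E
```

```text
top [0.6852 0.2879] [0.5813 0.0959] 0.21834808766003905 [0.626  0.1983] [0.6051 0.3138] 0.11737784048479868
scene: far end [0.5865 0.0991] near [0.688  0.2859] 0.21260334905122824 E [0.6061 0.3114]
M [0.6333 0.1919] x [ 0.8796 -0.4758] y [0.4758 0.8796] hinge pred [0.6245 0.1967] -28.409813859452342
leg ang 0.6595521173100128 0.11876601850182031
target end [0.5172 0.2547]
[0.7409 0.2593] [0.7401 0.2592]
blue [ 0.5318 -0.2312] [ 0.4225 -0.2212] [ 0.5948 -0.3342] [ 0.4853 -0.1333]
```

The measurements agree: the panel measures 218 mm (220 expected), the foot corner is within 1 mm, and the two cameras place the leg's end within 3 mm of each other. The leg is at about 0.66 rad. I'll shut the fingers, insert them in the gap on the panel side of the leg, and sweep along an arc about the hinge.

```bash
cat >> h.py <<'E'
M=np.array([.6335,.1919]); th=np.radians(-28.5)
X=np.array([np.cos(th),np.sin(th)]); Y=np.array([-X[1],X[0]]); HG=M-.01*X
def pose(a,off,z,r=.095):
    u=np.cos(a)*Y-np.sin(a)*X; t=-np.sin(a)*Y-np.cos(a)*X
    p=HG+r*u-off*t
    return np.array([p[0],p[1],z]), np.array([[u[0],0,-u[1]],[u[1],0,u[0]],[0,-1,0]])
def st(m=''):
    o=telemetry.get_obs(); print(m,round(o['time_s'],2),o['eef_pos'],'F',o['ft_force'],'T',o['ft_torque'],round(o['opening'],4))
    return o
E
python3 - <<'E'
from h import *
for a in (.66,1.1,1.57,1.65):
  for z in (.22,.075): print(a,z,solve_ik(*pose(a,.035,z)))
manip.grab(20); st()
manip.movep(*pose(.66,.034,.22)); st()
import cv2
a=vision.read_camera('scene');b=vision.read_camera('top')
cv2.imwrite('pics/s1.png',np.hstack([a,b])[:,:,::-1][:, :1024]); im=cv2.imread('pics/s1.png'); cv2.imwrite('pics/s1.png',cv2.resize(im,(800,300)))
E
```

```text
0.66 0.22 [-40.3868  28.6306  15.1215  88.3316  -7.9874  64.0989  75.7788]
0.66 0.075 [-37.9168  36.7225  11.5565  94.3295  -9.015   49.86    76.5461]
1.1 0.22 [-38.5862  24.4538   9.3329  93.8853  -4.3598  62.0162  96.4965]
1.1 0.075 [-35.0743  33.1021   4.6288  99.8633  -3.4452  47.1719  95.6747]
1.57 0.22 [-36.8791  19.9983   6.2165 100.1387  -2.451   59.9941 121.6459]
1.57 0.075 [-32.228   29.4128   0.3067 106.1765  -0.2152  44.4112 119.6472]
1.65 0.22 [-36.5168  19.2811   5.8926 101.1366  -2.2503  59.6959 126.2214]
1.65 0.075 [-31.688   28.829   -0.1976 107.1926   0.1372  43.9787 124.0782]
 0.87 [0.1538 0.6572 0.2313] F [ 0.2626  0.7527 -0.2373] T [-0.0056  0.0664 -0.0006] 0.0
 3.04 [0.6423 0.2972 0.22  ] F [-0.2848 -0.5309  0.237 ] T [ 0.0185  0.0055 -0.0397] 0.0001
```

View pics/s1.png

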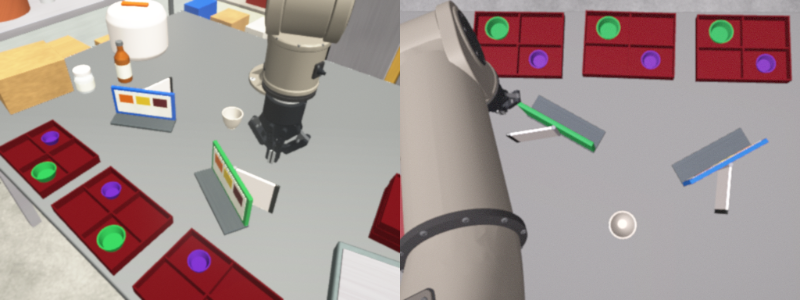

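The top view shows the shut fingers just off the panel's left end (about (515,103) in the half-scale picture, parallax included), and nothing is in the way. The planned TCP clears the panel by 35 mm and the leg by 31 mm, so I'll descend.

```bash
python3 - <<'E'
from h import *
import cv2
p,R=pose(.66,.034,.075)
manip.move_l(p,None,speed=.12); st()
for i in range(3): manip.sleep(.03); st()
a=vision.read_camera('scene');b=vision.read_camera('top')
c=np.hstack([cv2.resize(a[150:310,210:410],(400,320),interpolation=2),cv2.resize(b[90:250,80:280],(400,320),interpolation=2)])
cv2.imwrite('pics/s2.png',c[:,:,::-1])
E
```

```text
4.5 [0.6434 0.2961 0.0759] F [-1.0898 -0.0116  0.7384] T [0.0469 0.033  0.0091] 0.0
 4.53 [0.6434 0.2962 0.0759] F [-0.0057  0.6434 -0.6098] T [ 0.0225 -0.0319  0.0398] -0.0001
 4.57 [0.6433 0.2961 0.0759] F [ 0.3805  0.4055 -0.4292] T [-0.0279  0.0112 -0.0013] -0.0003
 4.6 [0.6433 0.2961 0.0758] F [-0.361  -0.5197  0.2503] T [ 0.0171  0.0582 -0.0318] -0.0001
```

View pics/s2.png

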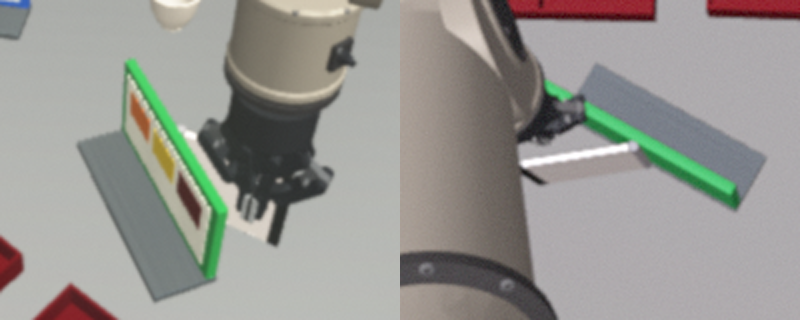

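The fingers stand in the gap and nothing is touching, with forces at noise level. I'll sweep to about 1.40 rad and then look.

```bash
python3 - <<'E'
from h import *
import cv2
manip.move_l(*pose(.66,.018,.075),speed=.08)
for a in np.linspace(.66,1.40,7)[1:]:
    manip.move_l(*pose(a,.014,.075),speed=.07); st(round(a,2))
a=vision.read_camera('scene');b=vision.read_camera('top')
c=np.hstack([cv2.resize(a[150:310,210:410],(400,320),interpolation=2),cv2.resize(b[90:250,80:280],(400,320),interpolation=2)])
cv2.imwrite('pics/s3.png',c[:,:,::-1])
E
```

```text
0.78 5.42 [0.6118 0.2919 0.0752] F [-0.1337  0.1064 -0.6246] T [ 0.0053 -0.021  -0.0084] 0.0004
0.91 5.74 [0.6003 0.2894 0.0751] F [ 0.0443  0.5464 -0.5037] T [-0.0087  0.0545  0.0671] 0.0004
1.03 6.06 [0.5891 0.2857 0.0751] F [0.7283 0.0443 1.228 ] T [-0.0446 -0.0023  0.0491] -0.0
1.15 6.38 [0.5784 0.2806 0.0751] F [-0.127  -0.5984  0.1905] T [-0.0596 -0.0341  0.0049] -0.0
1.28 6.69 [0.5685 0.2742 0.0751] F [-0.4692 -0.1408 -0.1137] T [ 0.0008 -0.0363  0.0208] -0.0005
1.4 7.01 [0.5593 0.2668 0.0751] F [ 0.8333  0.0295 -0.3019] T [-0.0386 -0.0063 -0.0427] 0.0
```

View pics/s3.png

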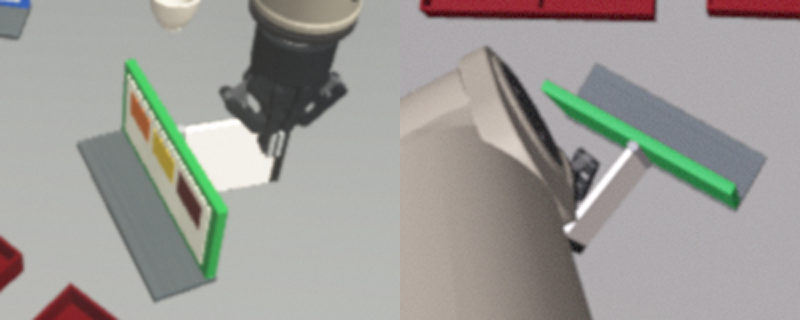

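The leg has followed to about 1.43 rad, measured from the picture, and the sign hasn't moved. Next come small steps with averaged force until it touches the stop.

```bash
python3 - <<'E'
from h import *
def f(n=10):
    v=[]
    for i in range(n):
        manip.sleep(.015); o=telemetry.get_obs(); v.append(np.r_[o['ft_force'][:2]@X,o['ft_force'][:2]@Y])
    return np.mean(v,0)
def fa(a,v):
    return v[0]*np.cos(a)+v[1]*np.sin(a)
manip.move_l(*pose(1.48,.014,.075),speed=.05)
print(1.48,f(),telemetry.get_obs()['time_s'])
for a in np.arange(1.488,1.62,.008):
    manip.move_l(*pose(a,.014,.075),speed=.02)
    v=f(); r=fa(a,v)
    if r>.8: w=f(8); r=fa(a,(v+w)/2)
    print(round(a,3),v,round(r,2),round(telemetry.get_obs()['time_s'],2))
    if r>1.1: break
E
```

```text
1.48 [ 0.0726 -0.2943] 7.575
1.488 [-0.2068 -0.0344] -0.05 7.99
1.496 [-0.0905 -0.2124] -0.22 8.41
1.504 [0.2658 0.0214] 0.04 8.82
1.512 [-0.1177 -0.2133] -0.22 9.24
1.52 [ 0.079  -0.3977] -0.39 9.66
1.528 [-0.1268 -0.2262] -0.23 10.07
1.536 [-0.0622 -0.0205] -0.02 10.49
1.544 [0.0011 0.1489] 0.15 10.91
1.552 [-0.2093 -0.1314] -0.14 11.32
1.56 [0.2991 1.9168] 2.07 11.88
```

```bash
cat > pic.py <<'E'
from h import *
import cv2,sys
a=vision.read_camera('scene');b=vision.read_camera('top')
cv2.imwrite(f'pics/a_{sys.argv[1]}.png',a[:,:,::-1]);cv2.imwrite(f'pics/b_{sys.argv[1]}.png',b[:,:,::-1])
c=np.hstack([cv2.resize(a[175:305,235:365],(400,400),interpolation=2),cv2.resize(b[100:230,130:260],(400,400),interpolation=2)])
cv2.imwrite(f'pics/{sys.argv[1]}.png',c[:,:,::-1])
E
python3 pic.py s4
```

```text
(no output)
```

View pics/s4.png

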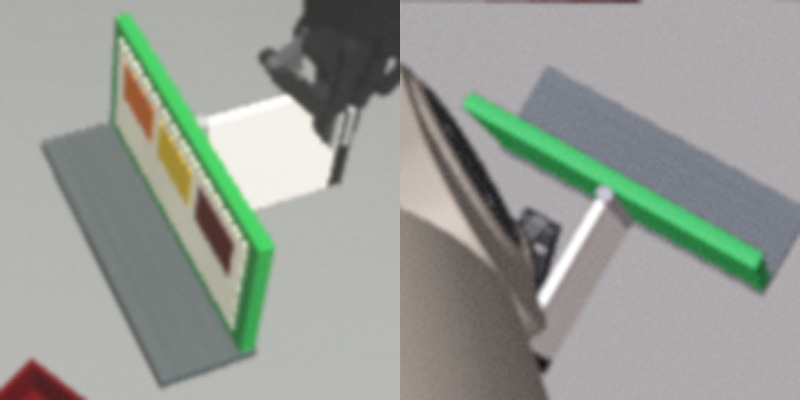

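The leg looks square: hinge at (605,192), leg toward (541,302), panel slope unchanged. The stop gave 2 N. Now I'll back the fingers off the leg sideways, lift, move clear and check.

```bash
python3 - <<'E'
from h import *
manip.move_l(*pose(1.56,.045,.075),speed=.08); st()
p,R=pose(1.56,.045,.23); manip.move_l(p,None,speed=.15); st()
manip.goto_joints([-85.4,24.41,4.23,92.02,-1.95,63.64,-3.85]); st()
E
python3 pic.py s5
```

```text
12.51 [0.5635 0.2824 0.0747] F [-0.1023 -0.148   0.4247] T [0.0108 0.0594 0.0504] -0.0004
 13.69 [0.5632 0.2819 0.229 ] F [ 0.2561  0.2717 -0.9681] T [ 0.0393 -0.0643  0.003 ] -0.0
 15.69 [0.1548 0.6569 0.2312] F [ 0.6897 -0.5124 -0.1023] T [-0.0221  0.0942 -0.0012] -0.0001
```

View pics/s5.png

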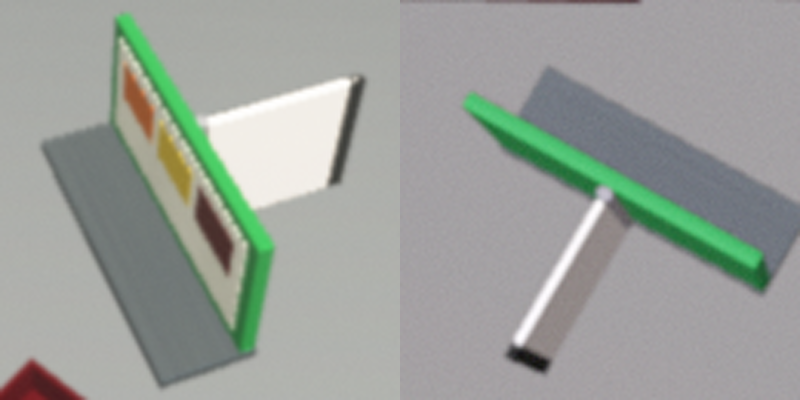

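View pics/b_s5.png

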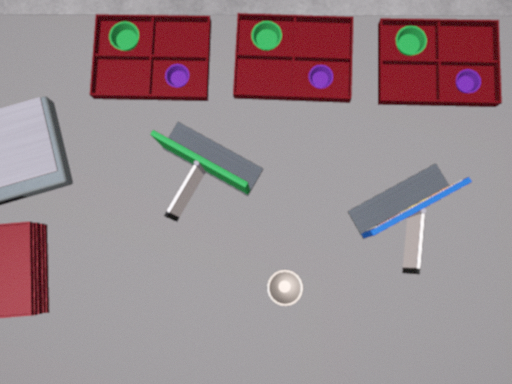

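The leg's end top is at about (512,349) in the crop, with the hinge at (605,192). I'll compute the leg angle and check whether either sign shifted since the first picture.

```bash
python3 - <<'E'
from h import *
import cv2
g=lambda x,y,z: ray('top',130+(x-400+.5)*.325-.5,100+(y+.5)*.325-.5,z)
E=g(513,350,.113);H=g(605,192,.113)
for d in (E-H,E-HG): print(E,H,HG,np.arctan2(-d@X,d@Y),np.linalg.norm(d))
A=cv2.imread('pics/top0.png');B=cv2.imread('pics/b_s5.png')
def mask(I,c): 
    h=cv2.cvtColor(I,cv2.COLOR_BGR2HSV); m=cv2.inRange(h,(50,120,60),(75,255,255)) if c=='g' else cv2.inRange(h,(105,140,60),(120,255,255))
    m[:110]=0
    r=cv2.minAreaRect(cv2.findNonZero(m)); M=cv2.moments(m,True); return M['m10']/M['m00'],M['m01']/M['m00'],r[2],np.degrees(.5*np.arctan2(2*M['mu11'],M['mu20']-M['mu02']))
for c in 'gb': print(c,mask(A,c),mask(B,c))
d=cv2.absdiff(cv2.GaussianBlur(A,(3,3),0),cv2.GaussianBlur(B,(3,3),0)).max(2)
ys,xs=np.where(d>30); print(xs.min(),xs.max(),ys.min(),ys.max())
print('foot diff',d[120:190,205:265].max(),'blue',d[160:280,340:475].max())
E
```

```text
[0.5234 0.2526] [0.6267 0.1974] [0.6247 0.1967] 1.5772733922780515 0.11718646159274894
[0.5234 0.2526] [0.6267 0.1974] [0.6247 0.1967] 1.5635547116631907 0.11576711347134454
g (201.80058939096267, 162.08742632612967, 29.357755661010742, np.float64(29.621848439660955)) (201.73065621939276, 162.1478942213516, 29.248823165893555, np.float64(29.559842897870592))
b (416.236013986014, 208.27272727272728, 61.868656158447266, np.float64(-28.42924716935459)) (416.0, 208.4042179261863, 61.868656158447266, np.float64(-28.38894436467986))
136 197 161 221
foot diff 8 blue 4
```

```bash
python3 -c "
from h import *
st(); job.finish_job()"
```

```text
15.79 [0.1548 0.6569 0.2313] F [-0.1862 -0.217  -0.5961] T [ 0.0149 -0.0407 -0.0484] 0.0001
the job is handed in; nothing more can be done
```

The green sign's prop leg is swung fully out to its stop and released, and I handed the job in at 15.8 s. I put the shut fingers into the gap behind the leg and swept it about its hinge in small steps. I stopped when the force rose from about 0 to 2 N at the stop, then backed off, lifted and returned to the start pose.

**Last checks:**
- **Leg angle:** the final top picture gives 1.56 to 1.58 rad, against 1.57 at the stop.
- **Green sign:** it is still standing where it was. Its panel shifted by less than 0.1 pixel and turned less than 0.1° in the image.
- **Blue sign and its leg:** unchanged. The only clear change in the top picture is the green leg.
- **Contact:** the arm is well clear of both signs, and the wrist force is at noise level.

**One mismatch:** the leg measured 116–119 mm from hinge to end in the pictures instead of 122 mm. The error was about the same before and after the swing. I put it down to reading the dark rubber corner slightly short, and it hardly affects the angle.

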